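# Tip the frame feet and reject the one without a boss

### The arm

A 6-joint arm with a two-finger parallel gripper is mounted at the origin on the work surface. World frame = base frame: x ahead of the robot, y to its left, z up, the work surface at z = 0. Lengths are in m, angles in rad, forces in N, time in s.
With the tool pointing down it reaches from about 0.3 to 0.875 m from the base axis. Payload 6.4 kg.
Tool frame: the origin (TCP) lies at the very end of the fingers, on their centre line; the grasp point (between the pads) lies 19 mm behind it (ctrl.hold_point_z is the distance from the TCP to the grasp point, in m); y points along the fingers, x is the direction in which the jaws open and shut, and the axes are right-handed (so a half turn about y gives the same grasp; the last joint's range is limited). The gripper opens to 85 mm and grips with 20 to 120 N. Pads are 22 mm wide; open, the fingers measure 114 mm over their backs; the gripper's body (76 mm by 85 mm) begins 54 mm behind the grasp point. The pads swing forward as they close: fully open they stand 13 mm farther back than shut.
Start: joints at [0.897, 0.181, 1.607, -0, 1.354, -0.206], TCP at [0.259, 0.513, 0.231] pointing down, gripper open.
Joint ranges: [-2.99, 2.99], [-0.89, 2.07], [0.3, 2.58], [-1.14, 4.28], [0, 2.63], [-3.12, 3.12]. Speed limits (rad/s): [2.57, 2.57, 3.01, 3.14, 3.14, 3.14].

### API

Orientations are given as a unit quaternion [w, x, y, z].
In Python, from bench import ctrl, imaging gives the robot as it stands.
- The arm moves only by the shell command python3 -m jog 'ROWS'. ROWS is JSON, a list of rows, each a list of 3 entries, a list of its own where there are three numbers: the shift along the tool's x, y, z in cm, then the turn, a rotation vector about the tool's x, y, z in rad, then the finger opening in cm, from 0 to 8.54. A call has 1 to 12 rows; each row shifts and turns the pose as measured when the row begins, along the tool's axes as they then stand; what a row does not reach is not made up. A row lasts 1/12 s, in which the tool goes at most 41.7 mm and 7.16 degrees, less where a joint would pass 70% of its speed; a pose out of reach is approached as far as the arm can. A call is refused whole if a number of a shift passes 4.17 or a number of a turn 0.125, either way. A call with a gripper value outside its range is refused whole. The fingers move at their own pace and stop on an object; the grip force is fixed at half the most. Time passes only in rows, so rows that do not move let the fingers close. It gives the time, the measured TCP pose, the force and the opening at its end, in the units of the state.
- ctrl.get_obs(): the state, without advancing time (a new reading comes with each control period).
- imaging.camera(name): name is "scene" or "top" or "wrist"; returns a dict with "frame" (420x560x3 uint8, red, green, blue), "depth" (420x560 float32, m along the optical axis (not along the pixel's ray), 0 where there is no reading), "K" (3x3 intrinsics, pixels), "R" (3x3) and "t" (3): a world point X has camera coordinates R X + t. Camera axes: x right, y down, z forward; pixel columns grow to the right and rows downward; lengths in m; the calibration is good to about 2 mm. A picture is of the moment at which its call begins.
- ctrl.hand_in(): hands the job in, once; it reports no verdict.
The state is a dict: "time_s": time; "q": joint angles; "dq": joint speeds; "joint_efforts": joint torques, N m; "eef_pos": TCP position; "eef_rot": TCP orientation; "wrist_force": force on the tool from outside, world axes, zero at the start; "torque": the same for the moment, N m; "opening": opening from 0.0 (shut) to 1.0 (fully open).
Only numpy, scipy, OpenCV 4.12 (cv2) and the standard library are available. Lean on these libraries where they do the work, as an engineer would, in place of code of your own. Each camera call takes 0.05 s, during which the arm holds its last target. There are 200 camera calls.

### The job

Tip both tall square cast feet over onto their sides on the bench, about where they stand, to look into their hollow undersides. Once both lie on their sides, put the one that has no round boss inside into the white tray, and leave the sound one lying on its side on the bench.

Things in the scene. Friction and masses are not known exactly. Their poses are not given: they have to be found in the camera images.
- foot_boss: tall cast-aluminium foot, hollow block 56 x 56 x 80 mm, walls 4 mm, standing on its open end, top closed. Origin: block centre (40 mm up when upright, 28 mm lying); z from open underside to top, x, y square to its four like sides. 0.2 kg; topples once leaned over 40 deg about a bottom edge. Sound: a round bright-ended boss, 26 mm thick, fills the middle of its hollow, to 2 mm from the rim.
- foot_plain: tall cast-aluminium foot, hollow block 56 x 56 x 80 mm, walls 4 mm, standing on its open end, top closed. Origin: block centre (40 mm up when upright, 28 mm lying); z from open underside to top, x, y square to its four like sides. 0.2 kg; topples once leaned over 40 deg about a bottom edge. Faulty: its hollow is empty, no boss. From above both look alike, in either place.
- tray: reject tray: white open plastic box, fixed to the bench, 160 mm (its x) by 220 mm (its y), 35 mm high, wall and floor 4 to 5 mm. Origin at the centre of its underside, z up. The short foot (36 mm tall) and the round one are bystanders.
Things that resemble listed ones, but are neither listed nor needed, are in the scene too. Leave any blue or yellow look-alike of the foot_plain alone.

How it is judged:
By the outcome, as a careful person would: the job done as asked, in the order asked, and still so for the second after the job is handed in, with the robot touching nothing.
It also fails if it takes over 67 s, if anything falls off the work surface, if the arm or the gripper's body presses on something with over 40 N, if the wrist force passes 120 N, or if a joint passes its speed limit or range.

## Working session

There is one attempt and no reset: what is moved stays moved. The work goes in short steps, Python scripts to look and compute and a shell command to move; the robot and the scene stay as the last step left them, time stands still between calls to the robot, and variables do not carry over. Pictures are saved under pics/ and viewed, about 8 in all and at most 12, crops included, and the job is handed in when it is done.

```bash
mkdir -p pics; ls
python3 - <<'E'
from bench import ctrl, imaging
import cv2, numpy as np
for n in ["scene","top"]:
    c=imaging.camera(n); cv2.imwrite(f"pics/{n}0.png",c["frame"][:,:,::-1]); np.savez(f"pics/{n}0.npz",**c)
    print(n,c["K"].round(1).tolist(),c["R"].round(3).tolist(),c["t"].round(3).tolist(),(c["depth"]>0).mean())
print(ctrl.get_obs())
E
```

```text
pics
scene [[397.7, 0.0, 281.8], [0.0, 397.7, 204.0], [0.0, 0.0, 1.0]] [[0.202, 0.979, -0.012], [0.663, -0.146, -0.735], [-0.721, 0.14, -0.678]] [-0.089, -0.337, 1.511] 0.9959948979591837
top [[408.7, 0.0, 284.2], [0.0, 408.7, 218.9], [0.0, 0.0, 1.0]] [[-0.002, -1.0, -0.007], [-0.994, 0.003, -0.109], [0.109, 0.007, -0.994]] [-0.041, 0.55, 0.96] 0.9961352040816327
{'time_s': 0.1, 'q': array([ 8.96696668e-01,  1.81500929e-01,  1.60789977e+00,  2.84363543e-05,
        1.35379328e+00, -2.06278353e-01]), 'dq': array([ 7.36373077e-04, -9.31913388e-04, -1.57443220e-03, -8.39098412e-05,
       -1.46081915e-03,  4.31114492e-04]), 'joint_efforts': array([-7.35036210e-04, -4.45878518e+01, -3.52239847e+01, -2.65666249e-04,
        4.08475680e-03,  3.49164281e-05]), 'eef_pos': array([0.25894417, 0.51284359, 0.230459  ]), 'eef_rot': array([-0.60209403,  0.60245872,  0.36995394, -0.37102609]), 'wrist_force': array([-0.0486902 , -0.35218769, -0.11160959]), 'torque': array([-0.00208401, -0.00024627, -0.01662597]), 'opening': 0.9971765184890119}
```

View pics/scene0.png

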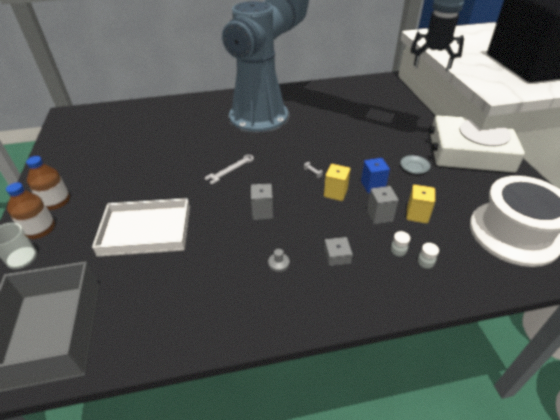

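View pics/top0.png

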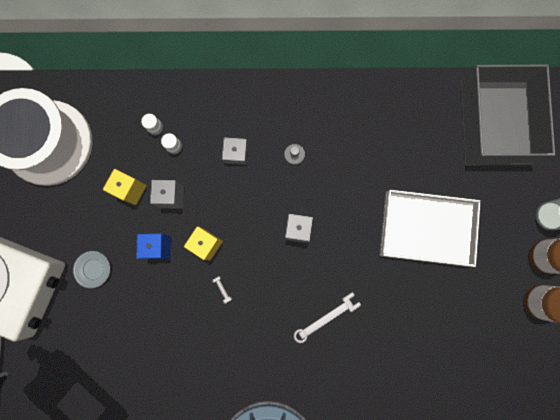

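The tall grey feet are A, at top (299,228) / scene (262,200), and B, at top (164,193) / scene (383,205), with B crowded by yellow and blue look-alikes. The short foot is at top (234,150) and the tray at top (432,228).

```bash
cat > h.py <<'E'
import numpy as np, cv2
def pts(c):
    v,u=np.mgrid[0:420,0:560]; d=c["depth"]
    P=np.stack([u,v,np.ones_like(u)],-1)@np.linalg.inv(c["K"]).T*d[...,None]
    return (P-c["t"])@c["R"]          # R^T(p-t)
def ray(c,uv,z):
    o=-c["R"].T@c["t"]; d=c["R"].T@np.linalg.inv(c["K"])@np.array([*uv,1.]); return o+d*(z-o[2])/d[2]
def tri(c1,p1,c2,p2):
    Ps=[c["K"]@np.c_[c["R"],c["t"]] for c in(c1,c2)]
    X=cv2.triangulatePoints(*Ps,np.array(p1,float),np.array(p2,float)).ravel(); return X[:3]/X[3]
def blobs(c,zlo,zhi,amin=60):
    X=pts(c); m=((X[...,2]>zlo)&(X[...,2]<zhi)&(c["depth"]>0)&(X[...,0]>.25)&(X[...,0]<.85)&(abs(X[...,1])<.6)).astype(np.uint8)
    n,l,s,ce=cv2.connectedComponentsWithStats(m,connectivity=4)
    for i in range(1,n):
        if s[i,4]<amin: continue
        q=X[l==i]; r=cv2.minAreaRect(q[:,:2].astype(np.float32)*1000)
        print(ce[i].round(),s[i,4],"rgb",c["frame"][l==i].mean(0).round(),"z",np.median(q[:,2]).round(4),"rect mm",np.round(r[0]),np.round(r[1]),round(r[2],1))
E
python3 - <<'E'
from h import *
t=dict(np.load("pics/top0.npz")); s=dict(np.load("pics/scene0.npz"))
print("top tall");blobs(t,.068,.095)
print("scene tall");blobs(s,.068,.095,40)
print("short");blobs(t,.028,.045); 
m=cv2.inRange(t["frame"],(215,215,215),(255,255,255)); m[:, :370]=0;m[:,490:]=0;m[:180]=0;m[280:]=0
print(cv2.minAreaRect(cv2.findNonZero(m)))
# boss hole dots on the tops: two-view check
for a,b in(((299,228),(262,191)),((163,192),(383,191))): print("tri dot",tri(t,a,s,b))
E
```

```text
top tall
[486. 133.] 619 rgb [85. 84. 83.] z 0.0849 rect mm [ 748. -513.] [190.  88.] 32.4
[ 57. 147.] 310 rgb [114. 110. 106.] z 0.0783 rect mm [720. 502.] [ 47. 149.] 60.5
[120. 184.] 606 rgb [231. 214.  86.] z 0.0792 rect mm [628. 342.] [57. 55.] 63.3
[163. 191.] 601 rgb [163. 162. 159.] z 0.0792 rect mm [610. 239.] [57. 57.] 87.2
[299. 227.] 593 rgb [192. 190. 187.] z 0.0792 rect mm [527. -76.] [56. 56.] 81.7
[201. 242.] 611 rgb [239. 228.  96.] z 0.0793 rect mm [491. 149.] [56. 56.] 57.4
[150. 245.] 643 rgb [ 59. 102. 197.] z 0.079 rect mm [485. 267.] [56. 58.] 0.6
[ 19. 289.] 3293 rgb [220. 218. 209.] z 0.0814 rect mm [379. 578.] [117. 191.] 69.4
scene tall
[454. 136.] 1095 rgb [225. 223. 213.] z 0.0832 rect mm [377. 579.] [115. 196.] 69.1
[376. 166.] 311 rgb [ 51.  87. 172.] z 0.0803 rect mm [483. 270.] [59. 58.] 1.2
[337. 173.] 316 rgb [226. 205.  95.] z 0.0802 rect mm [491. 151.] [56. 60.] 56.0
[261. 192.] 347 rgb [141. 140. 137.] z 0.0801 rect mm [526. -73.] [54. 58.] 80.8
[423. 194.] 379 rgb [225. 204.  95.] z 0.0802 rect mm [627. 345.] [57. 60.] 64.1
[383. 195.] 390 rgb [
[... 291 characters left out ...]
12.] [187.  84.] 32.1
[ 64. 152.] 344 rgb [135. 130. 125.] z 0.0337 rect mm [722. 511.] [ 73. 169.] 59.3
[234. 149.] 519 rgb [178. 176. 173.] z 0.0355 rect mm [723.  81.] [57. 57.] 86.0
[136. 192.] 62 rgb [113.  95.  34.] z 0.0372 rect mm [616. 318.] [ 3. 54.] 62.8
[434. 226.] 649 rgb [225. 224. 221.] z 0.0338 rect mm [ 529. -397.] [222. 160.] 83.1
[ 53. 264.] 96 rgb [108. 106. 100.] z 0.0361 rect mm [452. 519.] [77. 29.] 41.8
[ 43. 301.] 115 rgb [104. 102.  95.] z 0.0364 rect mm [354. 527.] [ 4. 73.] 69.3
((432.0973815917969, 227.66249084472656), (93.39398956298828, 66.1126937866211), 6.632514476776123)
tri dot [ 0.52403526 -0.07344804  0.07630236]
tri dot [0.60693245 0.23763507 0.08787995]
```

```bash
cat >> h.py <<'E'
from scipy.spatial.transform import Rotation as Ro
def go(obs,target,xang=None):
    "print shift (cm, tool axes) to target TCP, and the turn (rotvec, tool axes) to tool-down with tool x at xang deg"
    w,x,y,z=obs["eef_rot"]; R=Ro.from_quat([x,y,z,w]); a=R.as_matrix()
    print("pos",obs["eef_pos"].round(4),"x",a[:,0].round(3),"y",a[:,1].round(3),"z",a[:,2].round(3),"t",round(obs["time_s"],2),"F",obs["wrist_force"].round(1),"op",round(obs["opening"],3))
    print("shift cm",(100*R.inv().apply(np.array(target)-obs["eef_pos"])).round(2))
    if xang is not None:
        t=np.deg2rad(xang); X=np.array([np.cos(t),np.sin(t),0]); Y=np.array([0,0,-1.]); T=Ro.from_matrix(np.c_[X,Y,np.cross(X,Y)])
        print("turn",(R.inv()*T).as_rotvec().round(3), "q",obs["q"].round(2))
E
M='[-2.5,0,-3.12],[0,0,0],8.5'
python3 -m jog '[[[-2.5,0,-3.1],[0,0,0],8.5],[[-2.5,0,-3.1],[0,0,0],8.5],[[-2.5,0,-3.1],[0,0,0],8.5],[[-2.5,0,-3.1],[0,0,0],8.5],[[-2.5,0,-3.1],[0,0,0],8.5],[[-2.5,0,-3.1],[0,0,0],8.5],[[-2.5,0,-3.1],[0,0,0],8.5],[[-2.5,0,-3.1],[0,0,0],8.5],[[-2.5,0,-3.1],[0,0,0],8.5],[[-2.5,0,-3.1],[0,0,0],8.5],[[-2.5,0,-3.1],[0,0,0],8.5],[[-2.5,0,-3.1],[0,0,0],8.5]]'
python3 -c "
from h import *;from bench import ctrl
go(ctrl.get_obs(),[.526,-.075,.23],81.3)"
```

```text
time_s: 1.1
eef_pos: [0.4576, 0.0653, 0.2257]
eef_rot: [0.6, -0.599, -0.373, 0.377]
wrist_force: [0.2, 0.6, -0.5]
opening: 0.992
pos [0.4576 0.0653 0.2257] x [ 0.437  0.899 -0.004] y [-0.006 -0.002 -1.   ] z [-0.899  0.437  0.005] t 1.1 F [ 0.2  0.6 -0.5] op 0.992
shift cm [ -9.63  -0.46 -12.28]
turn [-0.005 -0.3   -0.003] q [-0.11 -0.07  1.88 -0.    1.34 -1.23]
```

```bash
python3 -m jog '[[[-2.4,0,-3.1],[0,0,0],8.5],[[-2.4,0,-3.1],[0,0,0],8.5],[[-2.4,0,-3.1],[0,0,0],8.5],[[-2.4,0,-3.0],[0,0,0],8.5],[[0,1.5,0],[0,-0.1,0],8.5],[[0,1.5,0],[0,-0.1,0],8.5],[[0,1.5,0],[0,-0.1,0],8.5],[[0,0,0],[0,0,0],8.5]]'
python3 - <<'E'
from h import *;from bench import ctrl,imaging
o=ctrl.get_obs(); go(o,[.526,-.075,.044],81.3)
c=imaging.camera("wrist"); cv2.imwrite("pics/w1.png",c["frame"][:,:,::-1]); blobs(c,.065,.095)
E
```

```text
time_s: 1.77
eef_pos: [0.5296, -0.0941, 0.1772]
eef_rot: [0.537, -0.536, -0.458, 0.463]
wrist_force: [-1.3, 0.2, -0.9]
opening: 0.995
pos [ 0.5296 -0.0941  0.1772] x [ 0.152  0.988 -0.004] y [-0.006 -0.004 -1.   ] z [-0.988  0.152  0.005] t 1.77 F [-1.3  0.2 -0.9] op 0.995
shift cm [ 1.89 13.32  0.58]
turn [-0.005 -0.001 -0.004] q [-0.39  0.16  1.75 -0.01  1.24 -1.81]
[312. 194.] 5705 rgb [117. 118. 113.] z 0.0803 rect mm [525. -74.] [56. 56.] 81.1
```

View pics/w1.png

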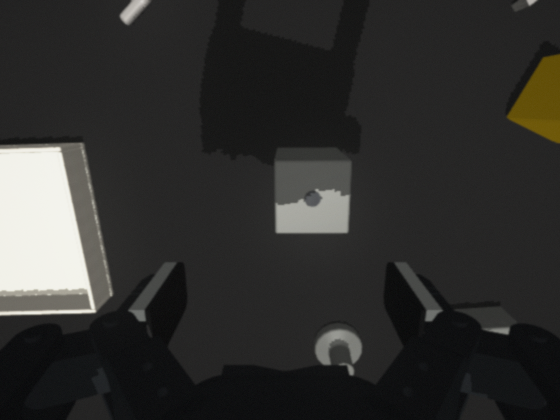

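Run:
```python
from h import *;from bench import ctrl,imaging
o=ctrl.get_obs(); c=imaging.camera("wrist")
w,x,y,z=o["eef_rot"]; R=Ro.from_quat([x,y,z,w])
print("cam in tool mm",1000*R.inv().apply(-c["R"].T@c["t"]-o["eef_pos"])," axis",R.inv().apply(c["R"][2]))
```

```text
cam in tool mm [  -0.48626299 -143.08911049   72.93946028]  axis [-4.09587248e-04  9.58487504e-01 -2.85134244e-01]
```

```bash
python3 -m jog '[[[1.9,0.5,0.7],[0,0,0],8.5],[[0,3.2,0],[0,0,0],8.5],[[0,3.2,0],[0,0,0],8.5],[[0,3.2,0],[0,0,0],8.5],[[0,3.2,0],[0,0,0],8.5],[[0,0,0],[0,0,0],8.5]]'
python3 -c "
from h import *;from bench import ctrl
go(ctrl.get_obs(),[.525,-.074,.044],81.1)"
```

```text
time_s: 2.37
eef_pos: [0.5356, -0.0745, 0.0541]
eef_rot: [-0.535, 0.549, 0.457, -0.453]
wrist_force: [-2.7, 0.1, -0.7]
opening: 0.991
pos [ 0.5356 -0.0745  0.0541] x [ 0.173  0.985 -0.008] y [ 0.017 -0.012 -1.   ] z [-0.985  0.173 -0.019] t 2.37 F [-2.7  0.1 -0.7] op 0.991
shift cm [-0.12  0.99  1.07]
turn [ 0.019 -0.019 -0.009] q [-0.35  0.33  1.83 -0.01  0.97 -1.75]
```

```bash
python3 -m jog '[[[-0.1,1.0,1.0],[0.019,-0.019,-0.009],8.5],[[0,0,0],[0,0,0],8.5]]'
python3 -c "
from h import *;from bench import ctrl
go(ctrl.get_obs(),[.525,-.074,.044],81.1)"
```

```text
time_s: 2.53
eef_pos: [0.5263, -0.0731, 0.0456]
eef_rot: [0.538, -0.537, -0.459, 0.459]
wrist_force: [-1.2, 0.7, -0.3]
opening: 0.998
pos [ 0.5263 -0.0731  0.0456] x [0.157 0.988 0.001] y [-0.001  0.001 -1.   ] z [-0.988  0.157  0.001] t 2.53 F [-1.2  0.7 -0.3] op 0.998
shift cm [-0.11  0.16  0.12]
turn [-0.001 -0.002  0.001] q [-0.36  0.33  1.84  0.    0.97 -1.78]
```

```bash
python3 -m jog '[[[-0.1,0.1,0.1],[0,0,0],4.5],[[0,0,0],[0,0,0],4.5],[[0,0,0],[0,0,0],4.5],[[0,0,0],[0,0,0],4.5],[[0,0,0],[0,0,0],4.5],[[0,0,0],[0,0,0],4.5]]'
python3 -m jog '[[[0,-0.3,0],[0,0,0],4.5],[[0,-0.3,0.5],[-0.12,0,0],4.5],[[0,-0.3,0.5],[-0.12,0,0],4.5],[[0,-0.3,0.5],[-0.12,0,0],4.5]]'
python3 -c "
from h import *;from bench import ctrl
go(ctrl.get_obs(),[.525,-.074,.044],81.1)"
```

```text
time_s: 3.03
eef_pos: [0.532, -0.0755, 0.0545]
eef_rot: [-0.534, 0.543, 0.461, -0.455]
wrist_force: [-0.1, 0.3, -2.2]
opening: 0.645
time_s: 3.37
eef_pos: [0.5228, -0.0759, 0.0671]
eef_rot: [-0.423, 0.634, 0.536, -0.362]
wrist_force: [0.5, 1.1, -2.0]
opening: 0.639
pos [ 0.5228 -0.0759  0.0671] x [ 0.162  0.987 -0.006] y [ 0.374 -0.067 -0.925] z [-0.913  0.148 -0.38 ] t 3.37 F [ 0.5  1.1 -2. ] op 0.639
shift cm [0.24 2.21 0.71]
turn [ 0.389 -0.006 -0.007] q [-0.43  0.09  2.15  0.19  0.53 -1.98]
```

```bash
python3 -m jog '[[[0,-0.1,0.6],[-0.12,0,0],4.5],[[0,-0.1,0.6],[-0.12,0,0],4.5],[[0,-0.1,0.6],[-0.12,0,0],4.5],[[0,-0.1,0.6],[-0.12,0,0],4.5],[[0,-0.1,0.6],[-0.1,0,0],4.5],[[0,0,0],[0,0,0],4.5]]'
python3 -c "
from h import *;from bench import ctrl,imaging
o=ctrl.get_obs();go(o,[.525,-.074,.044],81.1)
c=imaging.camera('scene');cv2.imwrite('pics/s2.png',cv2.resize(c['frame'][120:280,180:400,::-1],None,fx=3,fy=3))
X=pts(c)[185:260,225:300].reshape(-1,3)
print('lowest/ext',X[X[:,2]>.004][:,2].min())
"
```

```text
time_s: 3.87
eef_pos: [0.5133, -0.0557, 0.0684]
eef_rot: [-0.34, 0.67, 0.599, -0.277]
wrist_force: [0.2, -0.2, -2.3]
opening: 0.647
pos [ 0.5133 -0.0557  0.0684] x [0.129 0.991 0.037] y [ 0.615 -0.051 -0.787] z [-0.778  0.125 -0.616] t 3.87 F [ 0.2 -0.2 -2.3] op 0.647
shift cm [-1.75  2.74  0.36]
turn [0.663 0.012 0.044] q [-0.5   0.01  2.37  1.08  0.29 -2.91]
lowest/ext 0.004006556723947169
```

View pics/s2.png

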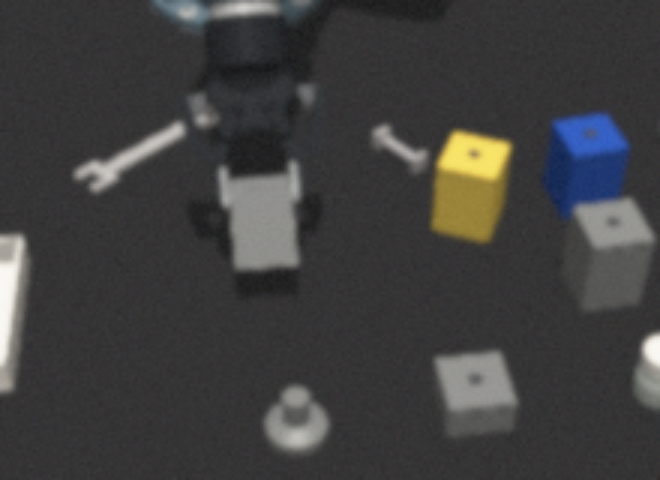

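The foot is held and lifted at (262,200) in the scene picture, leaning about 38°. The arm is nearing a wrist singularity in this direction (q5 → 0), so I'll put the foot back upright, re-grip it with the tool leaning the other way, and then tip it.

```bash
python3 -m jog '[[[-0.3,0.3,-0.45],[0.11,0,0.01],4.5],[[-0.3,0.3,-0.45],[0.11,0,0.01],4.5],[[-0.3,0.3,-0.45],[0.11,0,0.01],4.5],[[-0.3,0.3,-0.45],[0.11,0,0.01],4.5],[[-0.3,0.3,-0.45],[0.11,0,0],4.5],[[-0.3,0.3,-0.45],[0.11,0,0],4.5],[[0,0,0],[0,0,0],4.5]]'
python3 -c "
from h import *;from bench import ctrl,imaging
o=ctrl.get_obs();go(o,[.525,-.074,.05],81.1)
c=imaging.camera('scene');blobs(c,.065,.12)
"
```

```text
time_s: 4.5
eef_pos: [0.5392, -0.0691, 0.0678]
eef_rot: [-0.482, 0.577, 0.516, -0.41]
wrist_force: [1.2, -0.6, -0.7]
opening: 0.642
pos [ 0.5392 -0.0691  0.0678] x [0.13  0.991 0.025] y [ 0.2   -0.002 -0.98 ] z [-0.971  0.132 -0.198] t 4.5 F [ 1.2 -0.6 -0.7] op 0.642
shift cm [-0.72  1.46  1.67]
turn [0.199 0.022 0.027] q [-0.39  0.21  1.97  0.11  0.78 -1.9 ]
[453. 137.] 1121 rgb [217. 215. 205.] z 0.0831 rect mm [379. 579.] [115. 192.] 68.8
[376. 166.] 334 rgb [ 47.  81. 161.] z 0.0802 rect mm [483. 269.] [57. 60.] 89.9
[337. 173.] 337 rgb [217. 194.  89.] z 0.08 rect mm [490. 152.] [56. 61.] 56.3
[263. 191.] 626 rgb [ 99. 100.  97.] z 0.0945 rect mm [533. -71.] [97. 65.] 83.8
[423. 194.] 399 rgb [217. 194.  89.] z 0.0801 rect mm [627. 345.] [57. 58.] 63.2
[383. 196.] 413 rgb [127. 127. 125.] z 0.0799 rect mm [608. 242.] [58. 60.] 86.6
[519. 225.] 1167 rgb [149. 145. 138.] z 0.0889 rect mm [780. 511.] [174.  81.] 37.3
[ 71. 284.] 893 rgb [80. 80. 78.] z 0.0816 rect mm [ 746. -511.] [191.  90.] 33.4
```

```bash
python3 -m jog '[[[-0.4,0.3,0.4],[0.1,0.01,0.013],4.5],[[-0.3,0.3,0.4],[0.1,0.01,0.013],4.5],[[0,0,0],[0,0,0],4.5]]'
python3 -c "
from h import *;from bench import ctrl,imaging
o=ctrl.get_obs();go(o,[.525,-.074,.05],81.1)
"
```

```text
time_s: 4.8
eef_pos: [0.5255, -0.0744, 0.0571]
eef_rot: [0.538, -0.537, -0.456, 0.462]
wrist_force: [0.6, -0.6, -1.1]
opening: 0.639
pos [ 0.5255 -0.0744  0.0571] x [ 0.156  0.988 -0.005] y [-0.008 -0.004 -1.   ] z [-0.988  0.156  0.007] t 4.8 F [ 0.6 -0.6 -1.1] op 0.639
shift cm [0.03 0.71 0.05]
turn [-0.007 -0.001 -0.005] q [-0.36  0.32  1.83 -0.01  1.   -1.77]
```

```bash
python3 -m jog '[[[0,0.4,0],[0,0,0],4.5],[[0,0,0],[0,0,0],4.5]]'
python3 -m jog '[[[0,0.3,0],[0,0,0],4.5],[[0,0,0],[0,0,0],4.5]]'
python3 -m jog '[[[0,0.3,0],[0,0,0],4.5],[[0,0,0],[0,0,0],4.5]]'
```

```text
time_s: 4.97
eef_pos: [0.5246, -0.0742, 0.0516]
eef_rot: [-0.537, 0.538, 0.457, -0.462]
wrist_force: [0.4, 0.6, -1.6]
opening: 0.641
time_s: 5.13
eef_pos: [0.5246, -0.0743, 0.0514]
eef_rot: [-0.535, 0.54, 0.458, -0.461]
wrist_force: [0.2, -0.3, -2.7]
opening: 0.641
time_s: 5.3
eef_pos: [0.5249, -0.0745, 0.0512]
eef_rot: [-0.534, 0.541, 0.459, -0.459]
wrist_force: [0.6, -0.4, -1.9]
opening: 0.644
```

```bash
python3 -m jog '[[[0,0.6,0],[0,0,0],4.5],[[0,0,0],[0,0,0],4.5]]'
python3 -c "
from h import *;from bench import ctrl,imaging
o=ctrl.get_obs();go(o,[.525,-.074,.05],81.1)
c=imaging.camera('scene');X=pts(c)
for lo in range(186,226,4): print(lo,X[lo,255:270].mean(0).round(3))
"
```

```text
time_s: 5.47
eef_pos: [0.5271, -0.0754, 0.0515]
eef_rot: [-0.531, 0.544, 0.461, -0.458]
wrist_force: [0.8, 0.0, -2.9]
opening: 0.644
pos [ 0.5271 -0.0754  0.0515] x [ 0.155  0.988 -0.008] y [ 0.016 -0.011 -1.   ] z [-0.988  0.155 -0.017] t 5.47 F [ 0.8  0.  -2.9] op 0.644
shift cm [0.11 0.15 0.23]
turn [ 0.017 -0.001 -0.008] q [-0.36  0.32  1.85 -0.01  0.96 -1.77]
186 [ 0.511 -0.068  0.083]
190 [ 0.527 -0.07   0.082]
194 [ 0.543 -0.073  0.082]
198 [ 0.549 -0.075  0.073]
202 [ 0.549 -0.075  0.059]
206 [ 0.549 -0.076  0.045]
210 [ 0.601 -0.083  0.079]
214 [ 0.549 -0.077  0.015]
218 [ 0.55  -0.078  0.   ]
222 [ 0.565 -0.081  0.   ]
```

```bash
python3 -m jog '[[[0,0,0],[0,0,0],8.5],[[0,0,0],[0,0,0],8.5],[[0,0,0],[0,0,0],8.5],[[0.1,0,0.23],[0.12,0,0],8.5],[[0,0,0.23],[0.12,0,0],8.5],[[0,0,0.23],[0.12,0,0],8.5],[[0,0,0.23],[0.12,0,0],8.5],[[0,0,0.23],[0.12,0,0],8.5],[[0,0,0.23],[0.12,0,0],8.5],[[0,0,0],[0,0,0],8.5]]'
python3 -c "
from h import *;from bench import ctrl,imaging
o=ctrl.get_obs();go(o,[.514,-.073,.046],81.1);print(o['q'])
c=imaging.camera('scene');X=pts(c)
for lo in range(186,226,6): print(lo,X[lo,255:270].mean(0).round(3))
"
```

```text
time_s: 6.35
eef_pos: [0.5055, -0.0701, 0.0491]
eef_rot: [0.695, -0.309, -0.259, 0.595]
wrist_force: [-1.0, 0.1, -1.6]
opening: 0.992
pos [ 0.5055 -0.0701  0.0491] x [ 0.157  0.988 -0.008] y [-0.667  0.1   -0.739] z [-0.728  0.122  0.674] t 6.35 F [-1.   0.1 -1.6] op 0.992
shift cm [-0.15 -0.36 -0.86]
turn [-0.74  -0.005 -0.007] q [-0.3   0.8   1.3  -0.11  1.77 -1.7 ]
[-0.30418584  0.8014942   1.29856599 -0.10674289  1.77430103 -1.69534442]
186 [ 0.76  -0.1    0.293]
192 [ 0.76  -0.1    0.279]
198 [ 0.695 -0.093  0.204]
204 [ 0.549 -0.076  0.052]
210 [ 0.55  -0.077  0.03 ]
216 [ 0.549 -0.078  0.007]
222 [ 0.565 -0.081  0.   ]
```

```bash
python3 -m jog '[[[0,0,0],[0,0,0],4.5],[[0,0,0],[0,0,0],4.5],[[0,0,0],[0,0,0],4.5],[[0,0,0],[0,0,0],4.5],[[0,0,0],[0,0,0],4.5]]'
python3 -c "
from h import *;from bench import ctrl,imaging
o=ctrl.get_obs();go(o,[.497,-.07,.0],81.1)"
python3 -m jog '[[[0,-0.2,0.2],[0,0,0],4.5],[[0,0.35,0.48],[-0.12,0,0],4.5],[[0,0.35,0.48],[-0.12,0,0],4.5],[[0,0.35,0.48],[-0.12,0,0],4.5],[[0,0.35,0.48],[-0.12,0,0],4.5]]'
python3 -c "
from h import *;from bench import ctrl,imaging
o=ctrl.get_obs();go(o,[.497,-.07,.0],81.1)"
```

```text
time_s: 6.82
eef_pos: [0.5059, -0.0701, 0.0524]
eef_rot: [0.691, -0.317, -0.265, 0.593]
wrist_force: [0.1, 0.5, -1.2]
opening: 0.647
pos [ 0.5059 -0.0701  0.0524] x [ 0.157  0.988 -0.009] y [-0.652  0.097 -0.752] z [-0.742  0.124  0.659] t 6.82 F [ 0.1  0.5 -1.2] op 0.647
shift cm [-0.08  4.53 -2.79]
turn [-0.719 -0.005 -0.008] q [-0.3   0.78  1.31 -0.11  1.76 -1.7 ]
time_s: 7.23
eef_pos: [0.4842, -0.0671, 0.0494]
eef_rot: [0.593, -0.476, -0.402, 0.51]
wrist_force: [0.1, -0.3, -2.1]
opening: 0.652
pos [ 0.4842 -0.0671  0.0494] x [ 0.157  0.988 -0.009] y [-0.222  0.027 -0.975] z [-0.962  0.155  0.224] t 7.23 F [ 0.1 -0.3 -2.1] op 0.652
shift cm [-0.05  4.52 -2.38]
turn [-0.225 -0.004 -0.008] q [-0.35  0.39  1.77 -0.05  1.2  -1.73]
```

```bash
python3 -m jog '[[[0,0.35,0.5],[-0.12,0,0],4.5],[[0,0.35,0.5],[-0.12,0,0],4.5],[[0,0.35,0.5],[-0.12,0,0],4.5],[[0,0.35,0.5],[-0.12,0,0],4.5],[[0,0.35,0.5],[-0.12,0,0],4.5],[[0,0,0],[0,0,0],4.5]]'
python3 -c "
from h import *;from bench import ctrl,imaging
o=ctrl.get_obs();go(o,[.497,-.07,.0],81.1)"
```

```text
time_s: 7.73
eef_pos: [0.4535, -0.0609, 0.0356]
eef_rot: [-0.418, 0.636, 0.537, -0.365]
wrist_force: [-2.3, 1.2, -3.4]
opening: 0.652
pos [ 0.4535 -0.0609  0.0356] x [ 0.158  0.987 -0.015] y [ 0.377 -0.074 -0.923] z [-0.913  0.14  -0.384] t 7.73 F [-2.3  1.2 -3.4] op 0.652
shift cm [-0.16  5.   -2.73]
turn [ 0.394 -0.    -0.016] q [-0.47  0.02  2.33  0.26  0.43 -2.1 ]
```

```bash
python3 -m jog '[[[0,0,0],[0,0,0],8.5],[[0,0,0],[0,0,0],8.5],[[0,0,0],[0,0,0],8.5],[[0,0,0],[0,0,0],8.5],[[0,-3,-0.5],[0,0,0],8.5],[[0,-3.5,-1],[0.1,0,0],8.5],[[0,-3.5,-1],[0.1,0,0],8.5],[[0,-3.5,-0.5],[0.1,0,0],8.5],[[0,-3,0],[0.09,0,0],8.5],[[0,0,0],[0,0,0],8.5]]'
python3 - <<'E'
from h import *;from bench import ctrl,imaging
o=ctrl.get_obs();go(o,[.609,.241,.2],-2)
c=imaging.camera('scene');np.savez("pics/s3.npz",**c);cv2.imwrite('pics/s3.png',cv2.resize(c['frame'][130:280,160:410,::-1],None,fx=3,fy=3))
blobs(c,.045,.062,40); blobs(imaging.camera("top"),.045,.07,40)
E
```

```text
time_s: 8.57
eef_pos: [0.4396, -0.0574, 0.1997]
eef_rot: [-0.532, 0.545, 0.457, -0.459]
wrist_force: [1.4, -1.1, -0.1]
opening: 0.997
pos [ 0.4396 -0.0574  0.1997] x [ 0.16   0.987 -0.015] y [ 0.01  -0.016 -1.   ] z [-0.987  0.16  -0.012] t 8.57 F [ 1.4 -1.1 -0.1] op 0.997
shift cm [ 32.16  -0.36 -11.95]
turn [ 0.021  1.445 -0.003] q [-0.39 -0.1   1.97 -0.01  1.26 -1.8 ]
[433. 132.] 58 rgb [67. 67. 64.] z 0.0548 rect mm [338. 527.] [15. 94.] 70.6
[453. 154.] 223 rgb [125. 124. 115.] z 0.053 rect mm [450. 534.] [140.  48.] 43.6
[374. 176.] 123 rgb [ 29.  52. 104.] z 0.0542 rect mm [498. 256.] [77. 41.] 46.2
[260. 181.] 367 rgb [141. 140. 137.] z 0.0564 rect mm [456. -64.] [55. 83.] 81.0
[336. 183.] 101 rgb [150. 128.  56.] z 0.053 rect mm [510. 156.] [40. 77.] 11.3
[420. 206.] 122 rgb [150. 127.  56.] z 0.0538 rect mm [635. 326.] [76. 40.] 21.4
[381. 206.] 133 rgb [80. 81. 78.] z 0.0536 rect mm [623. 229.] [77. 40.] 46.1
[514. 235.] 385 rgb [140. 136. 129.] z 0.0538 rect mm [776. 518.] [167.  75.] 34.2
[401. 237.] 158 rgb [228. 225. 218.] z 0.0521 rect mm [739. 239.] [37. 36.] 8.9
[43
[... 254 characters left out ...]
gb [52. 51. 51.] z 0.058 rect mm [ 747. -512.] [189.  86.] 32.8
[ 60. 149.] 406 rgb [116. 111. 107.] z 0.058 rect mm [727. 510.] [ 67. 165.] 63.0
[149. 121.] 176 rgb [238. 238. 236.] z 0.0514 rect mm [791. 287.] [36. 35.] 74.5
[169. 140.] 182 rgb [240. 240. 238.] z 0.0515 rect mm [741. 237.] [36. 34.] 45.0
[132. 190.] 106 rgb [111.  94.  33.] z 0.0571 rect mm [616. 318.] [ 4. 56.] 62.6
[174. 197.] 96 rgb [62. 62. 62.] z 0.0584 rect mm [596. 226.] [39. 77.] 44.3
[164. 246.] 79 rgb [20. 39. 81.] z 0.0561 rect mm [485. 240.] [54.  2.] 0.8
[212. 249.] 43 rgb [111.  92.  31.] z 0.0577 rect mm [476. 126.] [ 1. 55.] 57.7
[ 39. 294.] 701 rgb [82. 81. 77.] z 0.0587 rect mm [388. 532.] [218.  97.] 9.5
```

View pics/s3.png

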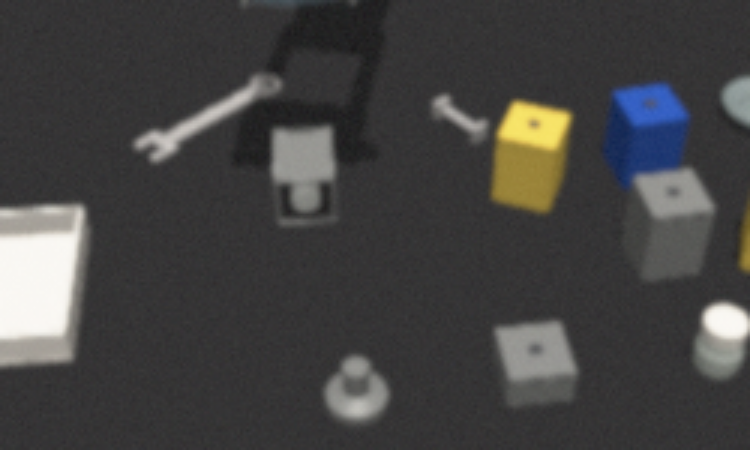

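Picture s3 shows foot A lying on its side at (305,175). Its open end faces the camera with a round bright boss at (305,197), so A is the sound one and stays put at about (0.456, -0.064). Next I tip B towards -y, where there's room.

```bash
python3 -m jog '[[[3.57,0,-1.33],[0,0,0],8.5],[[3.57,0,-1.33],[0,0,0],8.5],[[3.57,0,-1.33],[0,0,0],8.5],[[3.57,0,-1.33],[0,0,0],8.5],[[3.57,0,-1.33],[0,0,0],8.5],[[3.57,0,-1.33],[0,0,0],8.5],[[3.57,0,-1.33],[0,0,0],8.5],[[3.57,0,-1.33],[0,0,0],8.5],[[3.57,0,-1.33],[0,0,0],8.5]]'
python3 -m jog '[[[0,0,0],[0,0.12,0],8.5],[[0,0,0],[0,0.12,0],8.5],[[0,0,0],[0,0.12,0],8.5],[[0,0,0],[0,0.12,0],8.5],[[0,0,0],[0,0.12,0],8.5],[[0,0,0],[0,0.12,0],8.5],[[0,0,0],[0,0.12,0],8.5],[[0,0,0],[0,0.12,0],8.5],[[0,0,0],[0,0.12,0],8.5],[[0,0,0],[0,0.12,0],8.5],[[0,0,0],[0,0.12,0],8.5],[[0,0,0],[0,0.12,0],8.5]]'
python3 - <<'E'
from h import *;from bench import ctrl,imaging
o=ctrl.get_obs();go(o,[.609,.241,.15],-2)
blobs(imaging.camera("wrist"),.065,.095)
E
```

```text
time_s: 9.42
eef_pos: [0.6073, 0.2461, 0.1743]
eef_rot: [-0.538, 0.546, 0.449, -0.46]
wrist_force: [0.3, -0.5, 1.1]
opening: 0.995
time_s: 10.42
eef_pos: [0.5955, 0.2522, 0.1408]
eef_rot: [-0.697, 0.715, -0.046, 0.021]
wrist_force: [0.5, -0.7, -0.4]
opening: 0.996
pos [0.5955 0.2522 0.1408] x [ 0.995 -0.094 -0.034] y [-0.036 -0.024 -0.999] z [ 0.094  0.995 -0.027] t 10.42 F [ 0.5 -0.7 -0.4] op 0.996
shift cm [ 1.41 -0.94 -1.01]
turn [ 0.026 -0.059 -0.034] q [ 0.23  0.45  1.45 -0.02  1.28  0.32]
[333.  55.] 10812 rgb [243. 234.  49.] z 0.0804 rect mm [628. 345.] [56. 56.] 63.2
[118. 202.] 8062 rgb [ 25.  67. 158.] z 0.0804 rect mm [485. 270.] [57. 56.] 0.7
[312. 227.] 7423 rgb [109. 110. 105.] z 0.0804 rect mm [609. 242.] [57. 56.] 88.0
[190. 344.] 1596 rgb [209. 186.  24.] z 0.0801 rect mm [508. 152.] [39. 27.] 57.6
```

```bash
python3 -m jog '[[[1.4,0,-1.0],[0.026,-0.059,-0.034],8.5],[[0,0,0],[0,0,0],8.5]]'
python3 - <<'E'
from h import *;from bench import ctrl,imaging
o=ctrl.get_obs();go(o,[.609,.242,.048],-2)
E
```

```text
time_s: 10.63
eef_pos: [0.6064, 0.2406, 0.1362]
eef_rot: [-0.707, 0.707, -0.014, 0.011]
wrist_force: [-0.2, -0.2, -0.4]
opening: 0.999
pos [0.6064 0.2406 0.1362] x [ 0.999 -0.036 -0.004] y [-0.004 -0.001 -1.   ] z [ 0.036  0.999 -0.001] t 10.63 F [-0.2 -0.2 -0.4] op 0.999
shift cm [0.28 8.82 0.16]
turn [ 0.001 -0.001 -0.004] q [ 0.2   0.44  1.47 -0.    1.23  0.23]
```

```bash
python3 -m jog '[[[0.3,2.2,0.15],[0,0,0],8.5],[[0,2.2,0],[0,0,0],8.5],[[0,2.2,0],[0,0,0],8.5],[[0,2,0],[0,0,0],8.5],[[0,0,0],[0,0,0],8.5]]'
python3 - <<'E'
from h import *;from bench import ctrl,imaging
o=ctrl.get_obs();go(o,[.609,.242,.048],-2)
E
```

```text
time_s: 11.05
eef_pos: [0.6065, 0.2415, 0.0437]
eef_rot: [-0.706, 0.708, -0.014, 0.008]
wrist_force: [-0.3, -0.2, 0.0]
opening: 0.992
pos [0.6065 0.2415 0.0437] x [ 1.    -0.03  -0.008] y [-0.008 -0.002 -1.   ] z [ 0.03   1.    -0.002] t 11.05 F [-0.3 -0.2  0. ] op 0.992
shift cm [ 0.25 -0.44  0.06]
turn [ 0.002  0.005 -0.008] q [ 0.2   0.56  1.51 -0.    1.08  0.23]
```

```bash
python3 -m jog '[[[0.25,-0.2,0.05],[0,0,-0.008],4.5],[[0,0,0],[0,0,0],4.5],[[0,0,0],[0,0,0],4.5],[[0,0,0],[0,0,0],4.5],[[0,0,0],[0,0,0],4.5],[[0,-0.3,0],[0,0,0],4.5]]'
python3 - <<'E'
from h import *;from bench import ctrl,imaging
o=ctrl.get_obs();go(o,[.608,.214,.0],-2)
E
```

```text
time_s: 11.55
eef_pos: [0.6088, 0.2428, 0.0506]
eef_rot: [-0.706, 0.708, -0.01, 0.01]
wrist_force: [-0.2, -0.0, -1.7]
opening: 0.647
pos [0.6088 0.2428 0.0506] x [ 1.    -0.027  0.   ] y [ 0.    -0.002 -1.   ] z [ 0.027  1.    -0.002] t 11.55 F [-0.2 -0.  -1.7] op 0.647
shift cm [-0.01  5.07 -2.87]
turn [0.002 0.008 0.   ] q [ 0.2   0.55  1.5  -0.    1.08  0.23]
```

```bash
python3 -m jog '[[[0,-0.3,-0.58],[0.12,0,0],4.5],[[0,-0.3,-0.58],[0.12,0,0],4.5],[[0,-0.3,-0.58],[0.12,0,0],4.5],[[0,-0.3,-0.58],[0.12,0,0],4.5]]'
python3 - <<'E'
from h import *;from bench import ctrl,imaging
o=ctrl.get_obs();go(o,[.608,.214,.0],-2)
E
```

```text
time_s: 11.88
eef_pos: [0.6116, 0.2262, 0.0663]
eef_rot: [0.858, -0.513, -0.004, -0.011]
wrist_force: [-0.9, 0.2, -2.8]
opening: 0.648
pos [0.6116 0.2262 0.0663] x [ 1.    -0.014  0.018] y [ 0.023  0.474 -0.881] z [0.003 0.881 0.474] t 11.88 F [-0.9  0.2 -2.8] op 0.648
shift cm [-0.47  5.26 -4.21]
turn [-0.494  0.025  0.013] q [-0.07  0.5   1.64  0.57  1.08 -0.35]
```

```bash
python3 -m jog '[[[-0.1,-0.3,-0.8],[0.12,0.01,0],4.5],[[-0.1,-0.3,-0.8],[0.12,0.01,0],4.5],[[-0.1,-0.3,-0.8],[0.12,0,0],4.5],[[0,-0.3,-0.8],[0.12,0,0],4.5],[[0,0,0],[0,0,0],4.5]]'
python3 - <<'E'
from h import *;from bench import ctrl,imaging
o=ctrl.get_obs();go(o,[.608,.214,.0],-2)
E
```

```text
time_s: 12.3
eef_pos: [0.6141, 0.1866, 0.0616]
eef_rot: [0.959, -0.283, -0.007, -0.022]
wrist_force: [-1.9, -0.0, -3.1]
opening: 0.647
pos [0.6141 0.1866 0.0616] x [ 0.999 -0.039  0.027] y [ 0.047  0.839 -0.543] z [-0.001  0.543  0.84 ] t 12.3 F [-1.9 -0.  -3.1] op 0.647
shift cm [-0.88  5.61 -3.68]
turn [-0.997  0.01   0.027] q [-0.33  0.69  1.64  0.97  1.36 -0.81]
```

```bash
python3 -m jog '[[[0,-0.1,-0.9],[0.1,0,0],4.5],[[0,0.2,-0.4],[0,0,0],4.5],[[0,0,0],[0,0,0],8.5],[[0,0,0],[0,0,0],8.5],[[0,0,0],[0,0,0],8.5],[[0,0,0],[0,0,0],8.5],[[0,0,0],[0,0,0],8.5]]'
python3 - <<'E'
from h import *;from bench import ctrl,imaging
o=ctrl.get_obs();go(o,[.608,.214,.0],-2)
c=imaging.camera('scene');cv2.imwrite('pics/s4.png',cv2.resize(c['frame'][130:280,280:480,::-1],None,fx=3,fy=3))
E
```

```text
time_s: 12.88
eef_pos: [0.6175, 0.1815, 0.054]
eef_rot: [0.97, -0.24, -0.012, -0.021]
wrist_force: [0.1, 0.4, 0.8]
opening: 0.996
pos [0.6175 0.1815 0.054 ] x [ 0.999 -0.035  0.033] y [ 0.047  0.884 -0.465] z [-0.013  0.466  0.885] t 12.88 F [0.1 0.4 0.8] op 0.996
shift cm [-1.24  5.34 -3.25]
turn [-1.086  0.018  0.03 ] q [-0.36  0.76  1.61  1.02  1.42 -0.87]
```

View pics/s4.png

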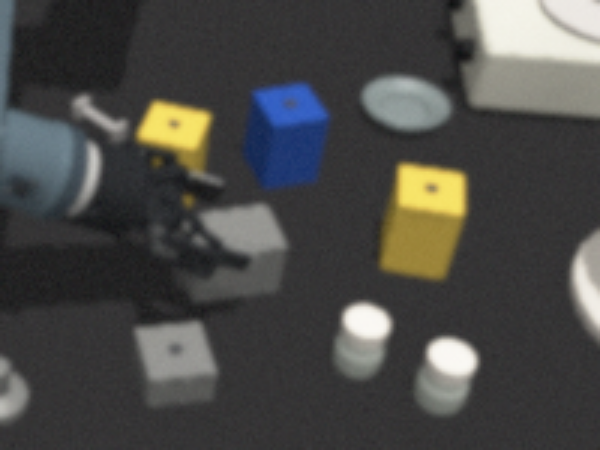

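Foot B now lies on its side at (240,250) in picture s4, open end towards +y. I'll back off, straighten the tool, and locate the foot with the wrist camera.

```bash
python3 -m jog '[[[0.1,-1.9,3.5],[0,0,0],8.5],[[0.1,-1.9,3.5],[0,0,0],8.5],[[0.1,-1.9,3.5],[0,0,0],8.5]]'
python3 -m jog '[[[0,0,0],[-0.12,0,0],8.5],[[0,0,0],[-0.12,0,0],8.5],[[0,0,0],[-0.12,0,0],8.5],[[0,0,0],[-0.12,0,0],8.5],[[0,0,0],[-0.12,0,0],8.5],[[0,0,0],[-0.12,0,0],8.5],[[0,0,0],[-0.12,0,0],8.5],[[0,0,0],[-0.12,0,0],8.5],[[0,0,0],[-0.12,0,0],8.5],[[0,0,0],[0,0,0],8.5]]'
python3 - <<'E'
from h import *;from bench import ctrl,imaging
o=ctrl.get_obs();go(o,[.609,.172,.13],-2)
c=imaging.camera("wrist"); cv2.imwrite("pics/w5.png",c["frame"][:,:,::-1]); blobs(c,.045,.062); print("scene"); blobs(imaging.camera("scene"),.05,.062); print("top"); blobs(imaging.camera("top"),.05,.062)
E
```

```text
time_s: 13.18
eef_pos: [0.6107, 0.1834, 0.1659]
eef_rot: [0.971, -0.239, -0.002, -0.017]
wrist_force: [1.9, -1.1, -0.2]
opening: 0.999
time_s: 14.02
eef_pos: [0.6204, 0.184, 0.1961]
eef_rot: [-0.694, 0.719, 0.009, 0.037]
wrist_force: [-0.3, 0.7, -0.5]
opening: 0.996
pos [0.6204 0.184  0.1961] x [ 0.997 -0.038  0.065] y [ 0.064 -0.036 -0.997] z [ 0.04   0.999 -0.034] t 14.02 F [-0.3  0.7 -0.5] op 0.996
shift cm [-1.52  6.56 -1.02]
turn [ 0.034 -0.004  0.065] q [ 0.13  0.33  1.49 -0.05  1.26  0.18]
[270.  12.] 255 rgb [203. 173.  31.] z 0.0534 rect mm [621. 317.] [ 1. 41.] 64.3
[479.  45.] 1916 rgb [251. 251. 250.] z 0.0522 rect mm [789. 290.] [36. 36.] 8.7
[128.  82.] 630 rgb [ 31.  71. 164.] z 0.0538 rect mm [512. 270.] [ 2. 55.] 1.0
[413. 112.] 1599 rgb [253. 253. 253.] z 0.0523 rect mm [739. 239.] [36. 36.] 87.8
[273. 201.] 5624 rgb [215. 216. 211.] z 0.0564 rect mm [618. 168.] [80. 56.] 88.9
[141. 202.] 592 rgb [211. 178.  30.] z 0.0535 rect mm [506. 175.] [ 9. 56.] 48.4
[100. 408.] 347 rgb [215. 216. 212.] z 0.0566 rect mm [427. -47.] [32. 17.] 85.6
scene
[458. 155.] 131 rgb [147
[... 412 characters left out ...]
57.] z 0.055 rect mm [646. 331.] [60. 23.] 42.9
[515. 235.] 276 rgb [140. 136. 130.] z 0.056 rect mm [782. 518.] [165.  66.] 38.8
[401. 237.] 132 rgb [236. 233. 227.] z 0.0527 rect mm [739. 239.] [35. 36.] 52.8
[430. 248.] 144 rgb [239. 236. 230.] z 0.0524 rect mm [789. 288.] [34. 36.] 61.5
[ 85. 302.] 161 rgb [56. 56. 55.] z 0.0563 rect mm [ 769. -495.] [  3. 160.] 89.9
[ 61. 276.] 140 rgb [74. 74. 74.] z 0.0565 rect mm [ 693. -556.] [86.  6.] 89.7
top
[473. 127.] 148 rgb [66. 66. 65.] z 0.0559 rect mm [ 771. -497.] [157.   4.] 0.5
[197. 189.] 794 rgb [185. 184. 182.] z 0.0552 rect mm [619. 165.] [81. 56.] 88.9
[295. 257.] 819 rgb [233. 231. 229.] z 0.0553 rect mm [457. -67.] [56. 80.] 82.5
```

View pics/w5.png

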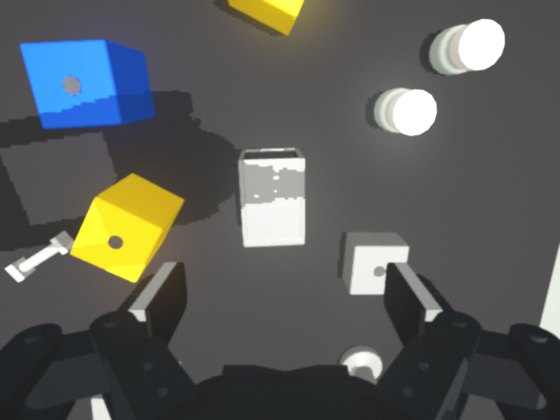

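The wrist picture shows B lying at (272,200). Its open end at (272,153) is dark with no boss in it, so B is the empty one. All three cameras agree on about (0.618, 0.168) with its top at 56 mm.

```bash
python3 -m jog '[[[-0.8,3,-1.4],[0.034,0,0.065],8.5],[[0,3,0],[0,0,0],8.5],[[0,3,0],[0,0,0],8.5],[[0,0,0],[0,0,0],8.5]]'
python3 - <<'E'
from h import *;from bench import ctrl,imaging
o=ctrl.get_obs();go(o,[.618,.168,.018],-1.2)
E
```

```text
time_s: 14.5
eef_pos: [0.6144, 0.1626, 0.104]
eef_rot: [0.713, -0.7, 0.018, -0.017]
wrist_force: [-2.4, -0.3, -1.0]
opening: 0.994
pos [0.6144 0.1626 0.104 ] x [ 0.999 -0.049 -0.002] y [-0.001  0.018 -1.   ] z [0.049 0.999 0.018] t 14.5 F [-2.4 -0.3 -1. ] op 0.994
shift cm [0.34 8.61 0.4 ]
turn [-0.018 -0.028 -0.002] q [0.06 0.44 1.55 0.02 1.15 0.1 ]
```

```bash
python3 -m jog '[[[0.35,2,0.4],[-0.018,-0.028,0],8.5],[[0,2.2,0],[0,0,0],8.5],[[0,2.2,0],[0,0,0],8.5],[[0,1.6,0],[0,0,0],8.5],[[0,0,0],[0,0,0],8.5]]'
python3 - <<'E'
from h import *;from bench import ctrl,imaging
o=ctrl.get_obs();go(o,[.618,.168,.018],-1.2)
E
```

```text
time_s: 14.92
eef_pos: [0.62, 0.1598, 0.0252]
eef_rot: [0.71, -0.704, 0.012, -0.011]
wrist_force: [-0.6, 0.6, -0.4]
opening: 0.991
pos [0.62   0.1598 0.0252] x [ 0.999 -0.033 -0.002] y [-0.002  0.007 -1.   ] z [0.033 0.999 0.007] t 14.92 F [-0.6  0.6 -0.4] op 0.991
shift cm [-0.23  0.73  0.81]
turn [-0.007 -0.012 -0.002] q [0.06 0.56 1.55 0.01 1.03 0.09]
```

```bash
python3 -m jog '[[[-0.2,0.6,0.6],[0,-0.012,0],8.5],[[0,0,0],[0,0,0],4.5],[[0,0,0],[0,0,0],4.5],[[0,0,0],[0,0,0],4.5],[[0,0,0],[0,0,0],4.5],[[0,0,0],[0,0,0],4.5],[[0,-2.5,0],[0,0,0],4.5],[[0,-3.5,0],[0,0,0],4.5],[[0,-3.5,0],[0,0,0],4.5],[[0,-2.5,0],[0,0,0],4.5],[[0,0,0],[0,0,0],4.5]]'
python3 - <<'E'
from h import *;from bench import ctrl,imaging
o=ctrl.get_obs();go(o,[.529,-.397,.15],-7)
E
```

```text
time_s: 15.83
eef_pos: [0.6188, 0.1635, 0.149]
eef_rot: [0.711, -0.703, 0.009, -0.008]
wrist_force: [1.5, -0.2, -0.5]
opening: 0.646
pos [0.6188 0.1635 0.149 ] x [ 1.    -0.023 -0.001] y [-0.001  0.01  -1.   ] z [0.023 1.    0.01 ] t 15.83 F [ 1.5 -0.2 -0.5] op 0.646
shift cm [ -7.69  -0.67 -56.24]
turn [-0.01   0.099 -0.002] q [0.07 0.4  1.5  0.01 1.24 0.09]
```

```bash
python3 -m jog '[[[-0.3,0,-2],[0,0,0],4.5],[[-0.5,0,-3.7],[0,0,0],4.5],[[-0.5,0,-3.7],[0,0,0],4.5],[[-0.5,0,-3.7],[0,0,0],4.5],[[-0.5,0,-3.7],[0,0,0],4.5],[[-0.5,0,-3.7],[0,0,0],4.5],[[-0.5,0,-3.7],[0,0,0],4.5],[[-0.5,0,-3.7],[0,0,0],4.5],[[-0.5,0,-3.7],[0,0,0],4.5],[[-0.5,0,-3.7],[0,0,0],4.5],[[-0.5,0,-3.7],[0,0,0],4.5],[[-0.5,0,-3.7],[0,0,0],4.5]]'
python3 - <<'E'
from h import *;from bench import ctrl,imaging
o=ctrl.get_obs();go(o,[.529,-.397,.15],-7)
E
```

```text
time_s: 16.83
eef_pos: [0.5488, -0.2683, 0.1377]
eef_rot: [0.713, -0.701, 0.002, -0.003]
wrist_force: [1.2, 0.2, -1.9]
opening: 0.643
pos [ 0.5488 -0.2683  0.1377] x [ 1.    -0.007  0.002] y [ 0.002  0.017 -1.   ] z [0.007 1.    0.017] t 16.83 F [ 1.2  0.2 -1.9] op 0.643
shift cm [ -1.89  -1.45 -12.86]
turn [-0.017  0.115  0.001] q [-0.66  0.36  1.59  0.02  1.21 -0.66]
```

```bash
python3 -m jog '[[[-0.5,0,-3.3],[0,0,0],4.5],[[-0.5,0,-3.3],[0,0,0],4.5],[[-0.5,0,-3.3],[0,0,0],4.5],[[-0.3,0,-2.5],[-0.017,0.1,0],4.5],[[0,0,0],[0,0,0],4.5]]'
python3 - <<'E'
from h import *;from bench import ctrl,imaging
o=ctrl.get_obs();go(o,[.529,-.397,.026],-7)
c=imaging.camera("scene");X=pts(c)
m=(abs(X[...,0]-.53)<.1)&(abs(X[...,1]+.397)<.1)&(X[...,2]>-.01)&(X[...,2]<.02);print("tray floor z",np.median(X[m][:,2]))
E
```

```text
time_s: 17.25
eef_pos: [0.5237, -0.4047, 0.1299]
eef_rot: [-0.706, 0.706, -0.043, 0.041]
wrist_force: [-0.0, -0.2, -1.5]
opening: 0.646
pos [ 0.5237 -0.4047  0.1299] x [ 0.993 -0.118 -0.003] y [-0.003 -0.    -1.   ] z [ 0.118  0.993 -0.001] t 17.25 F [-0.  -0.2 -1.5] op 0.646
shift cm [ 0.46 10.39  0.84]
turn [ 0.001  0.004 -0.003] q [-0.84  0.47  1.45 -0.    1.22 -0.72]
tray floor z 0.00436612216511912
```

```bash
python3 -m jog '[[[0.4,2.4,0.7],[0,0,0],4.5],[[0,2.4,0],[0,0,0],4.5],[[0,2.4,0],[0,0,0],4.5],[[0,1.5,0],[0,0,0],4.5],[[0,0,0],[0,0,0],4.5]]'
python3 - <<'E'
from h import *;from bench import ctrl,imaging
o=ctrl.get_obs();go(o,[.529,-.397,.026],-7)
c=imaging.camera("wrist");cv2.imwrite("pics/w6.png",c["frame"][:,:,::-1]);blobs(c,.055,.09)
E
```

```text
time_s: 17.72
eef_pos: [0.5291, -0.3913, 0.0378]
eef_rot: [0.708, -0.704, 0.039, -0.037]
wrist_force: [-0.7, 0.8, -2.4]
opening: 0.65
pos [ 0.5291 -0.3913  0.0378] x [ 0.994 -0.107 -0.003] y [-0.002  0.005 -1.   ] z [0.107 0.994 0.005] t 17.72 F [-0.7  0.8 -2.4] op 0.65
shift cm [ 0.05  1.18 -0.57]
turn [-0.005  0.015 -0.003] q [-0.82  0.58  1.5   0.    1.07 -0.71]
[285. 278.] 30842 rgb [71. 71. 68.] z 0.0711 rect mm [ 530. -385.] [75. 83.] 84.2
[454. 307.] 76 rgb [22. 22. 22.] z 0.0886 rect mm [ 583. -386.] [2. 9.] 86.2
[143. 318.] 236 rgb [17. 17. 18.] z 0.0876 rect mm [ 484. -380.] [9. 3.] 2.4
[428. 318.] 239 rgb [20. 21. 20.] z 0.0873 rect mm [ 575. -390.] [2. 9.] 85.0
```

```bash
python3 -m jog '[[[0,0.8,0],[0,0,0],4.5],[[0,0,0],[0,0,0],4.5],[[0,0,0],[0,0,0],8.5],[[0,0,0],[0,0,0],8.5],[[0,0,0],[0,0,0],8.5],[[0,0,0],[0,0,0],8.5]]'
python3 -m jog '[[[0,-2,0],[0,0,0],8.5],[[0,-3.5,0],[0,0,0],8.5],[[0,-3.5,0],[0,0,0],8.5],[[0,-3.5,0],[0,0,0],8.5],[[0,-3,3.5],[0,0,0],8.5],[[0,0,4],[0,0,0],8.5],[[0,0,4],[0,0,0],8.5],[[0,0,4],[0,0,0],8.5],[[0,0,0],[0,0,0],8.5],[[0,0,0],[0,0,0],8.5],[[0,0,0],[0,0,0],8.5]]'
python3 - <<'E'
from h import *;from bench import ctrl,imaging
c=imaging.camera("scene");cv2.imwrite("pics/s7.png",c["frame"][:,:,::-1]);blobs(c,.05,.07,100)
E
```

```text
time_s: 18.27
eef_pos: [0.5332, -0.3919, 0.0364]
eef_rot: [-0.706, 0.706, -0.035, 0.038]
wrist_force: [-0.9, -0.6, -0.4]
opening: 0.995
time_s: 19.18
eef_pos: [0.5518, -0.2411, 0.2059]
eef_rot: [-0.702, 0.71, -0.031, 0.046]
wrist_force: [-0.4, 0.1, -0.3]
opening: 0.992
[449. 147.] 352 rgb [123. 121. 113.] z 0.0603 rect mm [391. 533.] [217.  95.] 10.9
[374. 174.] 140 rgb [ 31.  54. 107.] z 0.06 rect mm [498. 256.] [77. 43.] 48.2
[260. 181.] 364 rgb [150. 150. 146.] z 0.0566 rect mm [456. -64.] [54. 83.] 81.5
[335. 182.] 125 rgb [156. 134.  59.] z 0.06 rect mm [512. 148.] [32. 67.] 1.5
[420. 204.] 143 rgb [153. 131.  58.] z 0.0599 rect mm [633. 326.] [78. 41.] 19.0
[515. 233.] 477 rgb [144. 140. 133.] z 0.0601 rect mm [779. 518.] [166.  70.] 35.6
[143. 216.] 550 rgb [151. 151. 146.] z 0.06 rect mm [ 531. -387.] [81. 59.] 84.6
[401. 236.] 131 rgb [240. 237. 232.] z 0.0525 rect mm [739. 239.] [35. 33.] 54.9
[430. 248.] 140 rgb [242. 240. 234.] z 0.0527 rect mm [788. 289.] [36. 35.] 78.6
[ 84. 302.] 274 rgb [57. 58. 56.] z 0.0597 rect mm [ 770. -495.] [160.   3.] 0.0
[ 61. 275.] 243 rgb [76. 77. 76.] z 0.0611 rect mm [ 693. -555.] [89.  6.] 88.7
```

View pics/s7.png

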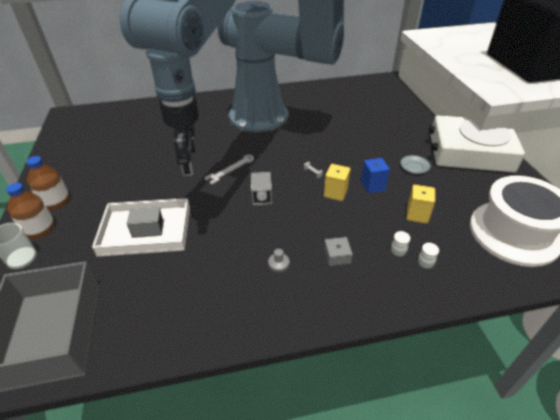

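The empty foot lies inside the tray at (145,218). The foot with the boss lies on the bench at (262,188), and everything else is where it was.

```bash
python3 -c "
from bench import ctrl; print(ctrl.hand_in())"
```

```text
the job is handed in; nothing more can be done
None
```

Both tall feet are on their sides. The empty one is in the white tray, and the one with the boss is lying on the bench. I handed in at about 19 s of the 67 s allowed.

- **Sound foot:** it lies at about (0.456, -0.064), and the scene camera showed the round boss in its open end. My first try at tipping it ran close to a wrist singularity at about 38°. I set it back upright, re-gripped with the tool leaning the other way and tipped it cleanly.
- **Faulty foot:** I tipped it towards -y. The wrist camera showed a dark hollow with no boss, though only at a shallow angle, and this agrees with the boss being in the other foot. I then carried it to the tray.
- **Last checks:**
  - **In the tray:** the faulty foot is at about (0.531, -0.387), inside the walls and lying flat, with its top at 60 mm (56 mm foot plus the tray floor).
  - **On the bench:** the sound foot has not moved, and its top is at 56.6 mm.
  - **Look-alikes and bystanders:** none were disturbed.
  - **Gripper:** it is clear of everything, at 0.2 m height.

No check failed. Readings at the end of each move showed wrist forces of only a few newtons. They showed no clear upward reaction when I set the first foot down, so I judged that contact from camera depth instead.

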